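# Unclamp the drilled bar with the ratchet

## Robot

A 7-joint arm with a two-finger parallel gripper is mounted at the origin on the work surface. World frame = base frame: x ahead of the robot, y to its left, z up, the work surface at z = 0. Lengths are in m, angles in rad, forces in N, time in s.
With the tool pointing down it reaches from about 0.4 to 0.85 m from the base axis. Payload 6.9 kg.
Tool frame: the origin (TCP) lies midway between the tips of the shut fingers; the grasp point (between the pads) lies behind it (ctrl.pinch_z is the z of the grasp point in the tool frame, in m); z points along the fingers, y is the line along which they close (so a half turn about z gives the same grasp; the last joint's range is limited). The gripper opens to 85 mm and grips with 20 to 120 N. Pads are 22 mm wide; open, the fingers measure 114 mm over their backs; the gripper's body (76 mm by 85 mm) begins 54 mm behind the grasp point. The pads swing forward as they close: fully open they stand 13 mm farther back than shut.
Start: joints at [1.433, 0.507, -0.238, 1.5, 0.126, 1.149, -0.155], TCP at [0.15, -0.607, 0.231] pointing down, gripper open.
Joint ranges: [-3.08, 3.08], [-0.24, 2.05], [-1.43, 1.35], [0, 2.5], [-1.52, 4.66], [0.17, 1.96], [-2.89, 2.89]. Speed limits (rad/s): [2.39, 2.39, 3.14, 3.14, 3.14, 3.14, 3.14].

## Interface

Orientations are given as a unit quaternion [w, x, y, z].
In Python, from station import ctrl, get_state, vision, ticket, models gives the robot as it stands. Calls block until the motion is done:
- ctrl.movep(position, orientation): joint-space move of the TCP to a pose.
- ctrl.movel(position, frame=None, max_speed=0.15): straight line of the TCP; frame=None keeps the orientation; max_speed is the mean speed in m/s.
- ctrl.set_joints(angles): joint-space move.
- ctrl.ungrasp() and ctrl.close_gripper(force=None): open the fingers fully, or close them until they stop; force is the grip in N (None keeps the last).
- ctrl.pause(seconds).
- ctrl.ik(position, orientation): joint angles nearest the present ones, or None.
- get_state(): the state.
- vision.grab_frame(name): name is "side" or "top"; returns (picture, depth): 400x640x3 uint8, blue, green, red; 400x640 float32, m along the optical axis (not along the pixel's ray), 0 where there is no reading.
- vision.camera_info(name): a dict with "mtx" (3x3 intrinsics, pixels), "R" (3x3) and "t" (3): a world point X has camera coordinates R X + t. Camera axes: x right, y down, z forward; pixel columns grow to the right and rows downward; lengths in m; the calibration is good to about 2 mm. A picture is of the moment at which its call begins. camera_info takes no time and is no camera call.
A pose or a line that the arm cannot do raises ctrl.Unreachable and nothing moves.
- ticket.close_job(): hands the job in; it is judged then, once.
Trained networks look in the newest picture that a camera, given by its name, has taken for a name from the list of things; names that differ only in an ending like _2 or _b are one class to them, and where a whole thing is asked for, a point or a joint stands for the part that bears it (a point fixed in the world has none). Each returns a list of dicts, best first, with "p" (0 to 1); they miss things now and then, are a little off and sometimes report something else, mostly with a low value. They report only what shows in the picture. A call takes as long as a camera call. They do not tell look-alikes from the thing itself.
- models.recognise(camera, target): "point" ([column, row] in pixels, amid what is visible of it).
- models.masks_of(camera, target): "mask" (400x640 bool, what is visible of it) and "point" ([column, row] in pixels, amid what is visible of it).
The state is a dict: "time": time; "qpos": joint angles; "qd": joint speeds; "tau": joint torques, N m; "tcp_pos": TCP position; "eef_rot": TCP orientation; "contact_force": force on the tool from outside, world axes, zero at the start; "wrist_torque": the same for the moment, N m; "width": finger opening in m; "gripper_force": force on a finger pad.
Only numpy, scipy, OpenCV 4.12 (cv2) and the standard library are available. Lean on these libraries where they do the work, as an engineer would, in place of code of your own. Each camera call takes 0.05 s, during which the arm holds its last target. There are 200 camera calls.

## Task

The aluminium bar on the drilling fixture is finished: flip the ratchet's direction lever over from tighten to loosen, then swing the handle, with as many strokes as it takes, to back the clamp nut off about a third of a turn without ever tightening it. Slide the freed strap back clear of the bar, then lift the bar out and lay it down flat (no dropping) in the empty half of the blue crate, without disturbing anything else.

Things in the scene. Friction and masses are not known exactly. Their poses are not given: they have to be found in the camera images.
- lever (a joint): Direction lever on the ratchet head, rad; vertical pivot 30 mm from the stud along the handle, paddle pointing out along the handle. -0.45 (stop) = swung to the anticlockwise side seen from above = TIGHTEN: nut follows the handle clockwise. +0.45 (stop) = swung across to the clockwise side = LOOSEN: nut follows anticlockwise, handle slips back clockwise. Starts near -0.43, stays where left; 3 N at the tab.
- tab (a point): Centre of the lever's upstanding red thumb tab, 34 mm from the lever's pivot; 12 mm along the paddle, 10 mm wide, 15 mm tall. x points from the pivot out along the dark paddle, z up. The tab's top is 6 mm above this point, the paddle's top 5 mm below it, the neck of the handle under it 15 mm below, the 28 mm high, 56 mm wide pear-shaped head (top 110 mm above the table) 11 mm below.
- ratchet (a joint): Angle of the ratchet handle about the vertical stud, rad. 0 = handle pointing along the fixture's -x; grows anticlockwise seen from above (from -x towards the fixture's -y). At 0.35 its neck meets the grey angle plate and stops; nothing is in its way on the other side. Starts between -1.15 and -0.6. Friction of about 3 N at the grip.
- grip (a point): On the axis of the ratchet handle's round black grip, 140 mm from the stud. The level handle's axis is 96 mm above the table; the grip is 22 mm thick and runs from 102 to 198 mm from the stud, the chromed neck inside that is 19 mm thick. The point's x points along the handle towards the stud.
- nut (a joint): Turn of the clamp nut (in the steel socket with a yellow ring under the ratchet) on its stud, rad: 0 = tight as found, grows as it is loosened (anticlockwise from above). Breaking loose takes about 10 to 15 N at the grip. The ratchet catches every 15 degrees, so up to 15 degrees of each stroke are lost. The nut clamps the strap for nearly a quarter turn, then frees it.
- strap (a joint): How far the clamp strap is slid back along its slot, m: 0 = as found, nose 20 mm over the bar; at 0.020 the nose leaves the bar; the slot ends at 0.052. It slides along the fixture's -y, away from the bar, with about 2 to 5 N once the nut is loose; clamped it does not move.
- strap_nose (a point): Middle of the strap's end face above the bar, 50 mm above the table. The strap is a grey slotted steel flat, 200 mm long, 40 wide, 16 thick, with a red stripe on top at this nose; its underside is level with the bar's top (42 mm). The point's +y points out of the end face, over the bar, away from the stud, which is 115 mm behind this face at the start.
- fixture: Dark slotted steel plate, fixed, 270 mm in x, 325 in y, 20 thick; origin on the table under the stud. The strap lies along y, heel to -y on a step block. Grey angle plate at x -85 to -35, y -98 to -43 mm, 118 mm high. Stop pins, 14 mm tall, 11 thick: at (-15, 146) and (98, 146) beyond the bar's +y side and at (122, 117) mm beyond its end.
- bar_mid (a point): Centre of the clamped workpiece: a bare aluminium bar 150 mm long (point x), 44 wide (y), 22 high (z) with two dark drilled holes, 0.3 to 0.5 kg. It lies flat on the plate, its middle 31 mm above the table at fixture (40, 117) mm, along the fixture's x; the strap's nose covers its near edge 40 mm to the -x side of its middle. Once the strap is back it lifts straight up.
- crate: Blue open plastic crate, fixed, outside 300 mm in x, 240 in y, walls 60 high and 5 thick; origin on the table under its centre, inner floor 5 mm above the table. Two finished bars lie in it along x in the half towards +y; the half towards -y (y from -115 to +10 mm) is empty.
- done_a: Finished aluminium bar in the crate (150 x 44 x 22 mm, origin under its centre), at about y = +85 mm of the crate; leave it alone.
- done_b: Finished aluminium bar in the crate (same size, origin under its centre), at about y = +35 mm of the crate; leave it alone.
- wrench: Loose spanner lying on the bench, 190 mm; origin under its middle. Bystander.
- brush: Loose brush lying on the bench, 190 mm; origin under its middle. Bystander.
- oil: Loose white oil bottle, 60 mm thick, 150 mm tall; origin under its centre. Bystander.
- jar: Loose glass jar, 68 mm thick, 85 mm tall; origin under its centre. Bystander.
- mug: Loose white mug, 80 mm thick, 92 mm tall; origin under its centre. Bystander.
- offcut: Loose pine offcut, 160 x 45 x 45 mm; origin under its centre. Bystander.
Mind the look-alikes: they are no part of the job. Leave any green or red look-alike of the part that bears bar_mid alone.

How it is judged:
By the outcome, as a careful person would: the job done as asked, in the order asked, and still so for the second after the job is handed in, with the robot touching nothing.
It also fails if it takes over 72 s, if anything falls off the work surface, if the arm or the gripper's body presses on something with over 40 N, if the wrist force passes 120 N, or if a joint passes its speed limit or range.

## Working session

There is one attempt and no reset: what is moved stays moved. The work goes in short steps, each a Python script; the robot and the scene stay as the last script left them, time stands still between calls to the robot, and variables do not carry over. Pictures are saved under pics/ and viewed, at most 10 in all, crops included, and the job is handed in when it is done.

```bash
ls; mkdir -p pics; cat > h.py <<'E'
import numpy as np, cv2
from station import ctrl, get_state, vision, ticket, models
def cam(n):
    c=vision.camera_info(n); return np.array(c["mtx"]),np.array(c["R"]),np.array(c["t"])
def world(n,px,d):
    K,R,t=cam(n); px=np.atleast_2d(px).astype(float); d=np.atleast_1d(d)
    r=np.c_[px,np.ones(len(px))]@np.linalg.inv(K).T
    return (r*d[:,None]-t)@R
def onz(n,px,z):
    K,R,t=cam(n); r=np.linalg.inv(K)@np.array([px[0],px[1],1.]); o=-R.T@t; d=R.T@r
    return o+d*(z-o[2])/d[2]
def proj(n,X):
    K,R,t=cam(n); c=R@np.asarray(X)+t; p=K@c; return p[:2]/p[2]
E
python3 - <<'E'
from h import *
for n in("side","top"):
    im,d=vision.grab_frame(n); cv2.imwrite(f"pics/{n}0.png",im); np.savez(f"{n}0.npz",im=im,d=d)
    K,R,t=cam(n); print(n,"pos",-R.T@t,"f",K[0,0])
    for k in["lever","tab","ratchet","grip","nut","strap","strap_nose","fixture","bar_mid","crate","done_a","oil","jar","mug","offcut","wrench","brush"]:
        r=models.recognise(n,k)
        o=[]
        for q in r[:4]:
            p=np.round(q["point"]).astype(int); dd=d[p[1],p[0]]
            o.append((tuple(p.tolist()),round(q["p"],2),np.round(world(n,p,dd)[0],3).tolist()))
        print(k,o)
print(get_state()["time"],ctrl.pinch_z)
E
```

```text
pics
side pos [0.05338289 0.853742   1.20213419] f 420.6668421858111
lever [((385, 185), 0.7, [0.313, -0.222, 0.054]), ((315, 158), 0.63, [0.585, -0.183, 0.116])]
tab [((317, 157), 0.46, [0.581, -0.192, 0.116]), ((384, 137), 0.45, [0.429, -0.55, -0.004])]
ratchet [((320, 165), 0.56, [0.558, -0.17, 0.102])]
grip [((320, 163), 0.97, [0.56, -0.175, 0.108])]
nut []
strap [((308, 180), 0.51, [0.585, -0.12, 0.056])]
strap_nose [((308, 178), 0.8, [0.607, -0.162, 0.019]), ((382, 183), 0.24, [0.325, -0.221, 0.061])]
fixture [((313, 177), 0.68, [0.576, -0.146, 0.052])]
bar_mid [((426, 192), 0.84, [0.167, -0.289, 0.018]), ((342, 253), 0.73, [0.342, 0.11, 0.028]), ((290, 191), 0.72, [0.628, -0.055, 0.039]), ((214, 222), 0.47, [0.764, 0.22, 0.092])]
crate [((285, 292), 0.55, [0.452, 0.306, 0.002]), ((314, 161), 0.31, [0.585, -0.175, 0.108])]
done_a [((267, 304), 0.76, [0.475, 0.375, 0.022]), ((274, 326), 0.7, [0.42, 0.427, 0.023])]
oil [((215, 222), 0.62, [0.762, 0.218, 0.091]), ((307, 179), 0.29, [0.589, -0.12, 0.06])]
jar []
mug [((361, 135), 0.61, [0.498, -0.438, 0.067])]
offcut [((221, 252), 
[... 803 characters left out ...]
.456, -0.559, 0.022])]
bar_mid [((269, 241), 0.95, [0.347, 0.092, 0.022]), ((394, 294), 0.87, [0.172, -0.307, 0.019]), ((320, 159), 0.76, [0.612, -0.079, 0.042]), ((182, 207), 0.4, [0.464, 0.378, 0.023])]
crate [((201, 208), 0.96, [0.462, 0.323, 0.001])]
done_a [((170, 219), 0.83, [0.425, 0.414, 0.03]), ((180, 208), 0.57, [0.46, 0.383, 0.029])]
oil [((237, 105), 0.74, [0.776, 0.181, 0.113])]
jar [((378, 248), 0.73, [0.317, -0.252, 0.09])]
mug [((444, 187), 0.73, [0.516, -0.492, 0.007]), ((354, 164), 0.42, [0.576, -0.184, 0.117])]
offcut [((215, 134), 0.61, [0.705, 0.269, 0.041])]
wrench [((430, 237), 0.55, [0.351, -0.434, 0.011])]
brush [((468, 205), 0.68, [0.453, -0.563, 0.02])]
1.8 -0.0187
```

```bash
python3 - <<'E'
import cv2,numpy as np
a=cv2.imread("pics/top0.png"); c=a[110:230,270:430]
cv2.imwrite("pics/topcrop.png",cv2.resize(c,(800,600),interpolation=cv2.INTER_CUBIC))
b=cv2.imread("pics/side0.png")[130:220,250:370]
cv2.imwrite("pics/sidecrop.png",cv2.resize(b,(800,600),interpolation=cv2.INTER_CUBIC))
E
```

```text
(no output)
```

View pics/top0.png

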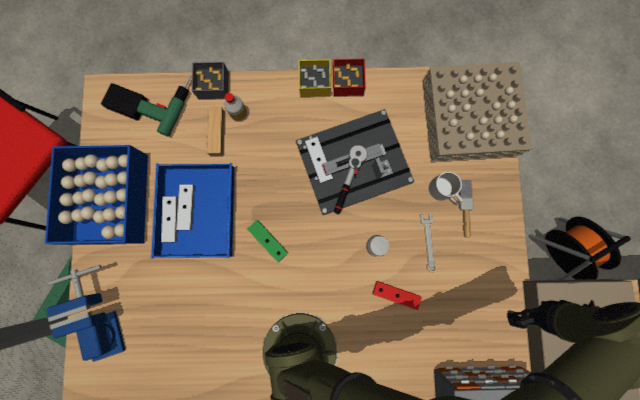

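View pics/topcrop.png

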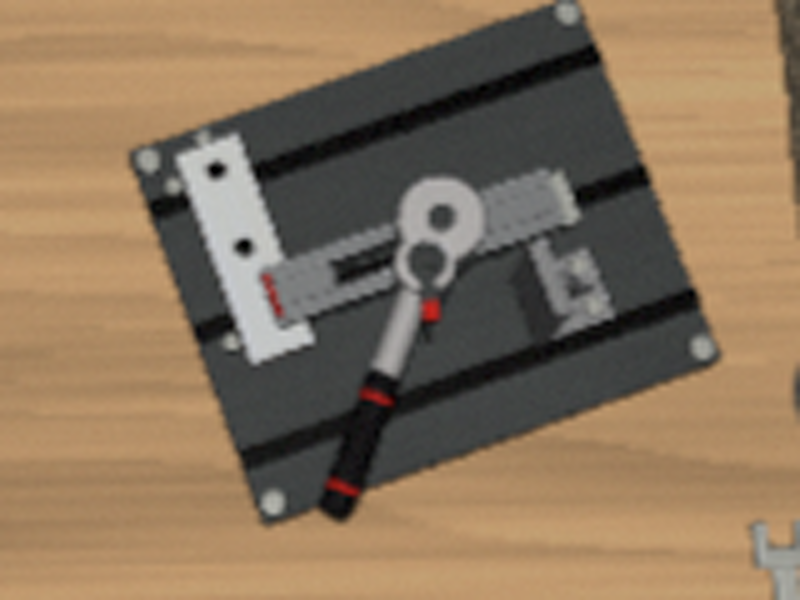

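View pics/sidecrop.png

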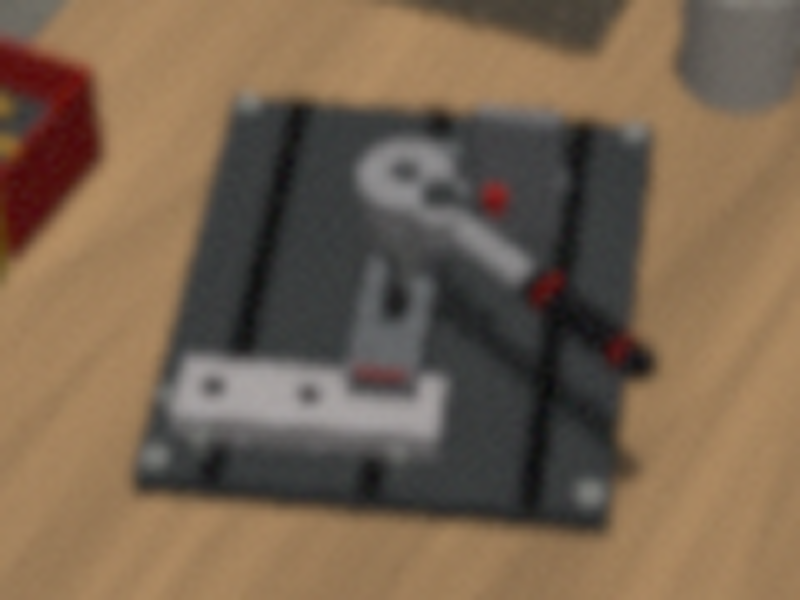

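The genuine bar is the silver one in the fixture under the strap, at top (318,160). The look-alikes are the green bar (269,241), the red bar (394,294) and the finished bars in the crate (168,218) and (185,207). The crop shows the silver bar under the red-striped nose, with the tab to the right of the handle at (356,172), which is the tighten side.

```bash
python3 - <<'E'
from h import *
T=lambda c:np.array(c)/5.+[270-.4,110-.4]
S=lambda c:np.array(c)*[120/800,90/600]+[250-.4,130-.4]
P=[onz("top",T(c),.02) for c in [(132,150),(575,0),(718,357),(268,525)]]
P=np.array(P)[:,:2]; print("plate",P.round(4).tolist(),[np.linalg.norm(P[i]-P[i-1]).round(4) for i in range(4)])
yv=(P[0]-P[1])+(P[3]-P[2]); xv=(P[0]-P[3])+(P[1]-P[2])
print("a from y",np.degrees(np.arctan2(-yv[0],yv[1])),"x",np.degrees(np.arctan2(xv[1],xv[0])))
B=np.array([onz("top",T(c),.042) for c in [(178,155),(240,133),(313,340),(250,363)]]); print("bar",B.mean(0))
b=(B[0]-B[3])+(B[1]-B[2]); print("bar ang",np.degrees(np.arctan2(b[1],b[0])))
Bs=np.array([onz("side",S(c),.042) for c in [(183,353),(450,375),(438,430),(168,412)]]); print("bar side",Bs.mean(0))
for n,f,q in(("top",T,[((442,216),.110),((431,308),.125),((425,262),.116),((381,378),.1),((340,500),.1),((272,295),.058)]),("side",S,[((405,170),.110),((495,192),.125),((440,193),.116),((535,280),.1),((645,360),.1),((383,375),.058)])):
    for (c,z),l in zip(q,["stud","tab","pivot","gripin","gripout","nose"]): print(n,l,onz(n,f(c),z)[:2].round(4))
d=np.load("top0.npz")["d"]
# crate floor/walls
im=np.load("top0.npz")["im"].astype(int)
m=((im[...,0]-im[...,2])>60); m[:,:150]=0; m[:150]=0; m[:,245:]=0; m[262:]=0
m=cv2.morphologyEx(m.astype(np.uint8),cv2.MORPH_OPEN,np.ones((2,2)))
v,u=np.nonzero(m); 
W=world("top",np.c_[u,v],d[v,u])
w=W[(W[:,2]>.053)&(W[:,2]<.068)]; print("rim",w.min(0),w.max(0),cv2.minAreaRect(w[:,:2].astype(np.float32)))
for dn in models.masks_of("top","done_a"):
    v,u=np.nonzero(dn["mask"]); W=np.array([onz("top",(a,b),.027) for a,b in zip(u,v)]); print("done",dn["p"],cv2.minAreaRect(W[:,:2].astype(np.float32)))
for n in("oil","mug","jar","crate"):
    pass
E
```

```text
plate [[0.6864, 0.0006], [0.7856, -0.3028], [0.5363, -0.3871], [0.4303, -0.0861]] [np.float64(0.2704), np.float64(0.3193), np.float64(0.2631), np.float64(0.3192)]
a from y 18.755858584512673 x 18.686053860494113
bar [ 0.61238731 -0.07454256  0.042     ]
bar ang 17.745655663913805
bar side [ 0.61194351 -0.07356302  0.042     ]
top stud [ 0.6131 -0.1982]
top tab [ 0.5516 -0.1881]
top pivot [ 0.5826 -0.1861]
top gripin [ 0.513  -0.1579]
top gripout [ 0.4372 -0.1304]
top nose [ 0.5762 -0.0915]
side stud [ 0.6112 -0.1963]
side tab [ 0.5498 -0.1872]
side pivot [ 0.5817 -0.1818]
side gripin [ 0.5105 -0.1563]
side gripout [ 0.4308 -0.1261]
side nose [ 0.5732 -0.09  ]
rim [0.29869902 0.20731788 0.05308128] [0.59903281 0.45404802 0.06764603] ((0.44895002245903015, 0.33095234632492065), (0.24567152559757233, 0.29912039637565613), 89.67103576660156)
done 0.77 ((0.4640960693359375, 0.36469635367393494), (0.0491165816783905, 0.14663973450660706), 86.81448364257812)
done 0.63 ((0.42717254161834717, 0.41538968682289124), (0.15469008684158325, 0.052417464554309845), 1.8545671701431274)
```

```bash
cat >> h.py <<'E'
from scipy.spatial.transform import Rotation as Ro
A=np.radians(18.6); STUD=np.array([.612,-.1973])
def quat(yaw):  # tool down, tool y at world angle yaw
    y=np.array([np.cos(yaw),np.sin(yaw),0]); z=np.array([0,0,-1.]); x=np.cross(y,z)
    q=Ro.from_matrix(np.c_[x,y,z]).as_quat(); return [q[3],q[0],q[1],q[2]]
def fx(x,y): return STUD+np.array([[np.cos(A),-np.sin(A)],[np.sin(A),np.cos(A)]])@[x,y]
def hang(th): return A+np.pi+th      # world angle of handle
def gp(th,r=.145,z=.0785,flip=0):
    h=hang(th); p=STUD+r*np.array([np.cos(h),np.sin(h)])
    return [p[0],p[1],z],quat(h+np.pi/2+flip*np.pi)
def st(l=""):
    s=get_state(); print(l,"t%.2f"%s["time"],"p",np.round(s["tcp_pos"],4),"F",np.round(s["contact_force"],1),"w%.4f gf%.1f"%(s["width"],s["gripper_force"]))
    return s
E
cat > lev.py <<'E'
from h import *
TH=-.70; h=hang(TH); H=np.array([np.cos(h),np.sin(h)]); C=np.array([H[1],-H[0]])
for fl in(0,1):
    print(fl,[None if (q:=ctrl.ik(*gp(t,flip=fl))) is None else np.round(q,2)[[0,4,5,6]].tolist() for t in(-1.8,-1.4,-.7,0,.3)])
cand=[]
for k in(0,1):
    q=quat(h+k*np.pi); j=ctrl.ik([*(STUD+.063*H-.042*C),.2],q)
    if j is not None: cand.append((abs(j[6]),k,q))
    print(k,j)
q=min(cand)[2]
P=lambda lat,z:[*(STUD+.063*H+lat*C),z]
ctrl.close_gripper(30); ctrl.movep(P(-.042,.2),q); ctrl.movel(P(-.042,.119)); st("down")
ctrl.movel(P(-.030,.119),max_speed=.06); st()
for l in(-.02,-.01,-.004,-.001,.001):
    ctrl.movel(P(l,.119),max_speed=.05); s=st(l)
    print("lat F",np.dot(s["contact_force"][:2],C))
im,d=vision.grab_frame("top"); 
ctrl.movel(P(-.02,.119)); ctrl.movel(P(-.02,.2))
ctrl.movep([.45,-.30,.25],q)
im,d=vision.grab_frame("top"); np.savez("top1.npz",im=im,d=d)
cv2.imwrite("pics/lev1.png",cv2.resize(im[130:210,310:400],None,fx=6,fy=6,interpolation=cv2.INTER_CUBIC)); st("end")
E
python3 lev.py
```

```text
0 [[-0.54, -0.95, 1.12, -2.12], [0.12, 0.05, 0.68, -2.61], [0.38, 0.17, 0.63, -1.88], [0.66, 0.28, 0.7, -1.1], [0.72, 0.31, 0.76, -0.77]]
1 [[0.47, 0.57, 0.9, -0.39], [0.58, 0.62, 0.84, -0.04], [0.8, 0.66, 0.8, 0.74], [1.13, 0.92, 1.08, 1.4], [1.15, 0.93, 1.14, 1.78]]
0 [-0.29374841  0.71183383  1.1514922   1.68343334 -0.69028908  1.21390524
 -2.49109381]
1 [ 0.75587493  0.51813302 -0.66375902  1.66996358  0.35390483  1.07674121
 -0.38975627]
down t5.30 p [ 0.5384 -0.2135  0.1196] F [-0.8  0.9 -0.4] w-0.0002 gf0.0
 t5.65 p [ 0.5429 -0.2014  0.1196] F [-0.1 -0.2  0.1] w0.0004 gf0.0
-0.02 t6.00 p [ 0.5464 -0.1922  0.119 ] F [-0.2  0.1 -0. ] w0.0002 gf0.2
lat F 0.05532487719939089
-0.01 t6.35 p [ 0.5501 -0.1828  0.119 ] F [-1.  -0.7 -0.3] w-0.0001 gf0.4
lat F -1.0153435777334017
-0.004 t6.62 p [ 0.5525 -0.1779  0.1191] F [ 0.8 -2.2  0. ] w0.0002 gf0.9
lat F -1.7432767147075547
-0.001 t6.87 p [ 0.5534 -0.1763  0.1191] F [ 0.3 -5.8 -0.8] w-0.0001 gf2.4
lat F -5.303683166793819
0.001 t7.12 p [ 0.5536 -0.1758  0.1191] F [ 0.4 -8.5 -0.2] w0.0000 gf3.9
lat F -7.753135993258705
end t8.86 p [ 0.4502 -0.2991  0.2492] F [ 0.4  0.1 -0.4] w0.0000 gf0.0
```

View pics/lev1.png

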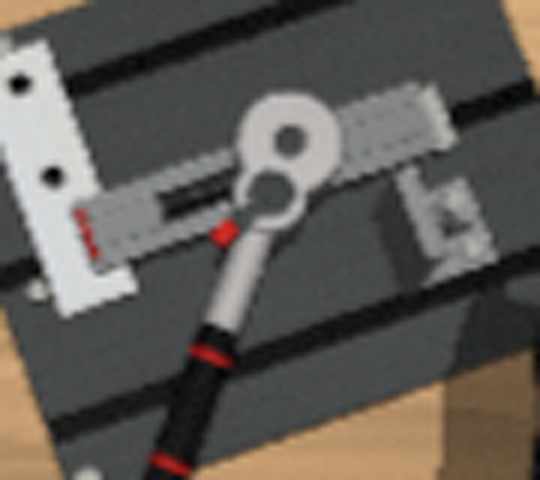

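Lever tab is now at the left (loosen) side of the neck, crop (225,232). Gripping the handle for the first stroke.

```bash
cat >> h.py <<'E'
def go(th,z=.0785,v=.12,say=True):
    p,q=gp(th,z=z,flip=1); ctrl.movel(p,frame=q,max_speed=v)
    s=get_state(); h=hang(th); T=np.array([-np.sin(h),np.cos(h)]); R=-np.array([T[1],-T[0]])
    d=np.array(s["tcp_pos"][:2])-STUD; tha=(np.arctan2(d[1],d[0])-A-np.pi+np.pi)%(2*np.pi)-np.pi
    F=np.array(s["contact_force"])
    if say: print("cmd%.3f act%.3f r%.4f Ft%.1f Fr%.1f Fz%.1f w%.4f mz%.2f t%.2f"%(th,tha,np.hypot(*d),F[:2]@T,F[:2]@R,F[2],s["width"],s["wrist_torque"][2],s["time"]))
    return F[:2]@T
E
cat > s1.py <<'E'
from h import *
p,q=gp(-.70,z=.2,flip=1); ctrl.movep(p,q); ctrl.ungrasp()
p,_=gp(-.70,flip=1); ctrl.movel(p); st("open"); ctrl.close_gripper(40); st("shut")
for t in [-.70,-.65,-.6,-.55,-.5,-.45,-.4,-.3,-.15,0,.15,.27]:
    if abs(go(t))>45: print("STOP"); break
E
python3 s1.py
```

```text
open t11.54 p [ 0.4777 -0.144   0.0792] F [ 0.6 -0.1  0.3] w0.0854 gf0.0
shut t12.15 p [ 0.4772 -0.1442  0.0789] F [-1.   0.4  5.2] w0.0207 gf39.1
cmd-0.700 act-0.700 r0.1449 Ft2.0 Fr-0.5 Fz6.0 w0.0204 mz0.08 t12.40
cmd-0.650 act-0.648 r0.1448 Ft1.1 Fr-1.7 Fz5.6 w0.0206 mz0.15 t12.65
cmd-0.600 act-0.599 r0.1448 Ft0.9 Fr-2.1 Fz6.1 w0.0202 mz0.13 t12.90
cmd-0.550 act-0.550 r0.1448 Ft-0.4 Fr-1.1 Fz5.7 w0.0202 mz0.13 t13.15
cmd-0.500 act-0.495 r0.1448 Ft1.2 Fr-1.2 Fz7.2 w0.0204 mz0.24 t13.40
cmd-0.450 act-0.445 r0.1447 Ft1.8 Fr-0.4 Fz6.1 w0.0204 mz0.27 t13.65
cmd-0.400 act-0.395 r0.1447 Ft0.7 Fr-0.9 Fz7.0 w0.0205 mz0.22 t13.90
cmd-0.300 act-0.296 r0.1447 Ft-1.2 Fr-0.7 Fz6.8 w0.0207 mz0.17 t14.17
cmd-0.150 act-0.145 r0.1446 Ft-0.3 Fr-0.1 Fz5.3 w0.0204 mz0.20 t14.50
cmd0.000 act0.005 r0.1445 Ft-0.8 Fr0.3 Fz5.6 w0.0210 mz0.26 t14.83
cmd0.150 act0.155 r0.1444 Ft-0.9 Fr0.0 Fz6.2 w0.0208 mz0.21 t15.17
cmd0.270 act0.275 r0.1444 Ft-0.4 Fr0.9 Fz5.8 w0.0207 mz0.16 t15.46
```

```bash
cat > s2.py <<'E'
from h import *
for t in [.12,-.05,-.25,-.45,-.65,-.85,-1.0,-1.091]: go(t,say=t<-.9)
for t in [-1.04,-.99,-.85,-.65,-.45,-.25,-.05,.12,.27]: go(t,say=t<-.9 or t>.1)
ctrl.ungrasp(); p,q=gp(.27,z=.22,flip=1); ctrl.movel(p,max_speed=.2); 
ctrl.movep([.45,-.33,.28],q)
im,d=vision.grab_frame("top"); np.savez("top2.npz",im=im,d=d)
cv2.imwrite("pics/s2.png",cv2.resize(im[120:220,290:420],None,fx=6,fy=6,interpolation=cv2.INTER_CUBIC)); st("end")
E
python3 s2.py
python3 - <<'E'
from h import *
D=np.load("top0.npz"); d=D["d"]; im=D["im"].astype(int)
v,u=np.mgrid[155:265,145:245]; u=u.ravel();v=v.ravel()
W=world("top",np.c_[u,v],d[v,u])
# rim by blue + height
bl=(im[v,u,0]-im[v,u,2])>40
s=bl&(W[:,2]>.045); Y=W[s]
for lo,hi,ax in((.33,.57,0),):
    m=(Y[:,0]>lo)&(Y[:,0]<hi); print("y rim low",np.percentile(Y[m&(Y[:,1]<.25),1],[2,50,98]),"high",np.percentile(Y[m&(Y[:,1]>.4),1],[2,50,98]))
wh=(im[v,u].min(1)>150)&(W[:,2]<.05)&(W[:,2]>.015)
X=np.array([onz("top",(a,b),.027) for a,b in zip(u[wh],v[wh])])
n,l=cv2.connectedComponents(np.uint8(wh.reshape(110,100)))
print(n); b=X
print("white y",b[:,1].min(),b[:,1].max(),"x",b[:,0].min(),b[:,0].max())
cv2.imwrite("pics/crate.png",cv2.resize(np.uint8(D["im"])[155:265,145:245],None,fx=5,fy=5,interpolation=cv2.INTER_CUBIC))
E
```

```text
cmd-1.000 act-0.995 r0.1448 Ft-0.1 Fr-9.0 Fz17.8 w0.0208 mz-0.40 t18.05
cmd-1.091 act-1.086 r0.1449 Ft1.0 Fr-8.9 Fz17.9 w0.0208 mz-0.39 t18.31
cmd-1.040 act-1.024 r0.1449 Ft4.0 Fr-8.8 Fz20.3 w0.0206 mz-0.03 t18.56
cmd-0.990 act-0.974 r0.1448 Ft2.7 Fr-8.6 Fz19.3 w0.0207 mz-0.04 t18.81
cmd0.120 act0.136 r0.1441 Ft-1.5 Fr4.7 Fz8.1 w0.0204 mz0.34 t21.05
cmd0.270 act0.286 r0.1440 Ft-0.7 Fr5.6 Fz7.0 w0.0206 mz0.34 t21.38
end t23.38 p [ 0.4495 -0.3297  0.2787] F [-0.5  1.4 -0.4] w0.0850 gf0.0
y rim low [0.20851182 0.21303113 0.21789475] high [0.44502207 0.44992273 0.45651974]
3
white y 0.3459928701899654 0.4410587967311168 x 0.353250297495346 0.5373101196974859
```

View pics/s2.png

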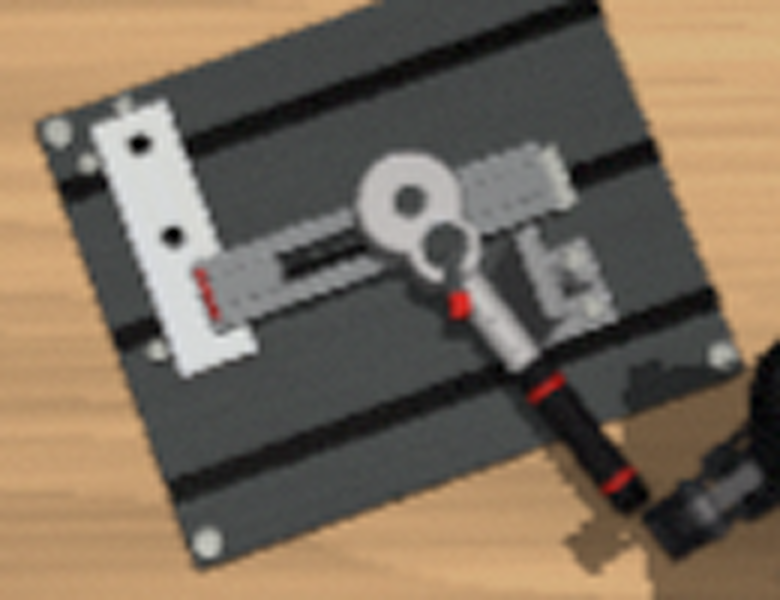

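View pics/crate.png

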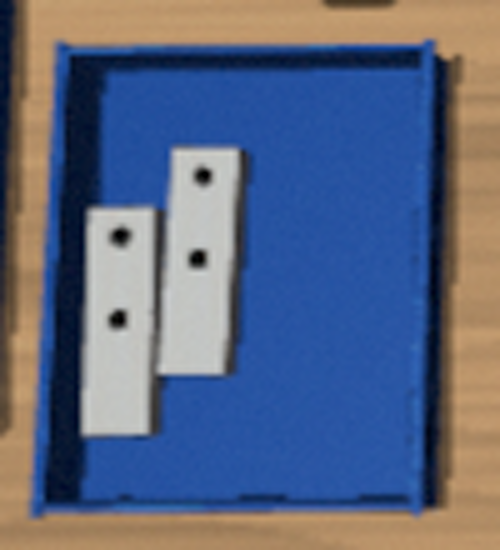

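Handle has swung right up near the angle plate; the tab at (458,305) is still on the loosen side. The crate's empty half is the right side of its crop, x about 240–415.

```bash
cat > s3.py <<'E'
from h import *
C=np.array([onz("top",np.array(c)/5+[145-.4,155-.4],.06)[:2] for c in [(62,47),(430,43),(417,510),(38,512)]])
xv=(C[0]-C[3])+(C[1]-C[2]); print("crate",C.round(4).tolist(),C.mean(0),np.degrees(np.arctan2(xv[1],xv[0])))
B=[onz("top",np.array(c)/5+[145-.4,155-.4],.027)[:2].round(4).tolist() for c in [(243,148),(229,376)]]; print("done_b near edge",B)
P=lambda y,z:[*fx(0,y),z]
js=[]
for k in(0,1):
    q=quat(A+k*np.pi); j=ctrl.ik(P(.14,.2),q)
    if j is not None: js.append((abs(j[6]),k))
print(js); q=quat(A+min(js)[1]*np.pi)
ctrl.close_gripper(30); ctrl.movep(P(.140,.22),q); ctrl.movel(P(.140,.047)); st("down")
n=np.array([-np.sin(A),np.cos(A)])
for y in(.130,.124,.120,.115,.105,.095,.083):
    ctrl.movel(P(y,.047),max_speed=.06); s=get_state(); F=np.array(s["contact_force"]); f=F[:2]@n
    print(y,"act",(np.array(s["tcp_pos"][:2])-STUD)@n,"F",F.round(1),f)
    if f>20: print("STOP"); break
ctrl.movel(P(y+.02,.047)); ctrl.movel(P(y+.02,.2),max_speed=.25)
ctrl.movep([.45,.05,.28],q)
im,d=vision.grab_frame("top"); np.savez("top3.npz",im=im,d=d)
cv2.imwrite("pics/s3.png",cv2.resize(im[120:220,270:400],None,fx=6,fy=6,interpolation=cv2.INTER_CUBIC)); st("end")
E
python3 s3.py
```

```text
crate [[0.6022, 0.4513], [0.5999, 0.2115], [0.3, 0.2158], [0.3032, 0.4544]] [0.45133616 0.3332542 ] -0.7045439541079371
done_b near edge [[0.5391, 0.3424], [0.3885, 0.3474]]
[(np.float64(0.001174515047903017), 0), (np.float64(2.7726462864937287), 1)]
down t27.26 p [ 0.5679 -0.0645  0.0478] F [ 0.3 -0.2 -1. ] w-0.0000 gf0.0
0.13 act 0.12899732788106166 F [0.3 0.6 0.1] 0.4421626384873688
0.124 act 0.12411506162481023 F [0.7 1.5 0.9] 1.1638557484454144
0.12 act 0.12107314293918128 F [-1.7  4.5  2.7] 4.803620839215387
0.115 act 0.11580098041347439 F [0.1 2.6 0.1] 2.400228526037212
0.105 act 0.10423105344807185 F [ 0.2  0.5 -0.4] 0.42978247176901735
0.095 act 0.09356527429553363 F [-0.5 -0.2  0.5] 0.022562469148750625
0.083 act 0.08203959059637568 F [-0.   1.3  0. ] 1.2291957291409452
end t31.26 p [0.4509 0.0483 0.279 ] F [-0.3 -0.2  1.7] w-0.0004 gf0.0
```

View pics/s3.png

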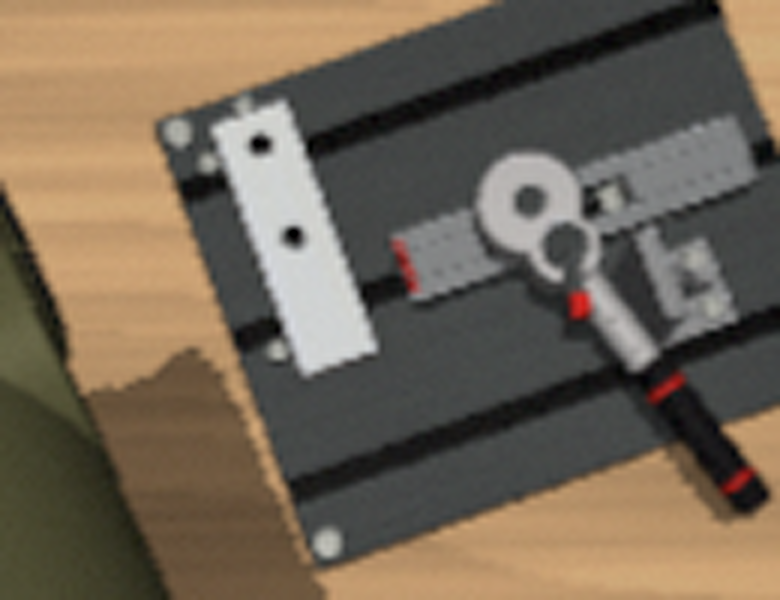

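Strap is back (nose at crop (405,265), well clear), bar undisturbed, spanning (250,115)–(340,370). Now the bar transfer.

```bash
cat > s4.py <<'E'
from h import *
b=[*fx(.040,.117)]; CY=np.radians(-.8)
js=[]
for k in(0,1):
    a=ctrl.ik([*b,.2],quat(A+np.pi/2+k*np.pi)); c=ctrl.ik([.40,.283,.2],quat(CY+np.pi/2+k*np.pi))
    if a is not None and c is not None: js.append((max(abs(a[6]),abs(c[6])),k))
print(b,js); k=min(js)[1]*np.pi
q=quat(A+np.pi/2+k); q2=quat(CY+np.pi/2+k)
ctrl.ungrasp(); ctrl.movep([*b,.2],q); ctrl.movel([*b,.06],max_speed=.2); ctrl.movel([*b,.021],max_speed=.06); st("down")
ctrl.close_gripper(60); st("grip")
ctrl.movel([*b,.05],max_speed=.08); s=st("lift")
if s["width"]<.04: raise SystemExit("missed")
ctrl.movel([*b,.22],max_speed=.2); st("up")
ctrl.movep([.40,.283,.22],q2); st("over")
im,d=vision.grab_frame("top"); cv2.imwrite("pics/s4.png",cv2.resize(im[140:280,130:280],(750,600),interpolation=cv2.INTER_CUBIC))
E
python3 s4.py
```

```text
[np.float64(0.6125924972125092), np.float64(-0.07365272365695567)] [(np.float64(1.3593930030179475), 0), (np.float64(2.480042453818848), 1)]
down t35.01 p [ 0.6127 -0.0735  0.0211] F [-0.5 -0.2  0.6] w0.0858 gf0.0
grip t35.48 p [ 0.6129 -0.0736  0.0216] F [0.2 0.3 4.5] w0.0426 gf63.0
lift t35.98 p [ 0.6127 -0.0739  0.0504] F [-0.4  0.4 -3.6] w0.0424 gf62.1
up t36.98 p [ 0.6119 -0.074   0.2187] F [-0.3 -0.1 -3.7] w0.0429 gf62.1
over t38.52 p [0.4009 0.2822 0.2197] F [ 0.2 -0.4 -2.7] w0.0424 gf62.1
```

View pics/s4.png

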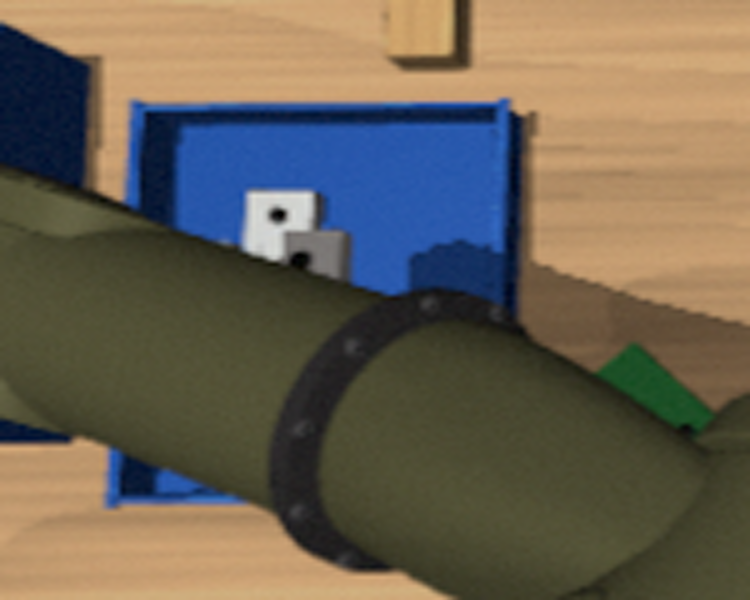

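The bar hangs level in the gripper above the empty side (end visible at (320,255)), but the arm hides part of it. I'll check elbow clearance before descending.

```bash
python3 - <<'E'
from h import *
im,d=vision.grab_frame("top"); v,u=np.mgrid[100:390,0:320]; u=u.ravel();v=v.ravel(); dd=d[v,u]; m=dd>.1
W=world("top",np.c_[u,v][m],dd[m]); W=W[(W[:,2]>.2)&(W[:,2]<1.3)]
for y in np.arange(-.1,.8,.1):
    s=W[(W[:,1]>y)&(W[:,1]<=y+.1)]
    if len(s): print(y.round(1),len(s),"x",s[:,0].min().round(2),s[:,0].max().round(2),"z",np.percentile(s[:,2],[1,50,99]).round(2))
print(get_state()["qpos"]); print(ctrl.ik([.40,.283,.006],get_state()["eef_rot"]))
E
```

```text
-0.1 7891 x -0.03 0.34 z [0.31 0.79 0.83]
0.0 5556 x -0.02 0.38 z [0.31 0.75 0.82]
0.1 2984 x 0.28 0.42 z [0.64 0.69 0.73]
0.2 2809 x 0.32 0.47 z [0.24 0.64 0.67]
0.3 266 x 0.35 0.47 z [0.6  0.62 0.63]
[ 0.08603415  0.48082202 -1.1165503   1.85608355  0.48204778  1.11078341
  0.34525638]
[-1.57572959e-01  7.36309722e-01 -7.95017025e-01  2.10054141e+00
  8.72647844e-01  6.75977731e-01  1.34287629e-03]
```

The arm is high, so it's clear to lower.

```bash
cat > s5.py <<'E'
from h import *
p=[.40,.283]
ctrl.movel([*p,.08],max_speed=.2); s0=st("mid"); ctrl.movel([*p,.012],max_speed=.06); b=st("low")["contact_force"][2]
for z in(.009,.0075,.006,.0045,.003):
    ctrl.movel([*p,z],max_speed=.03); s=st(z)
    if s["contact_force"][2]-b>4: break
ctrl.ungrasp(); st("open"); ctrl.movel([*p,.1],max_speed=.1); st("off"); ctrl.movel([*p,.25],max_speed=.2)
ctrl.movep([.40,-.02,.3],quat(np.pi/2))
im,d=vision.grab_frame("top"); cv2.imwrite("pics/s5.png",im); st("end")
E
python3 s5.py
```

```text
mid t39.47 p [0.4004 0.2836 0.0807] F [-0.2  0.2 -3.4] w0.0428 gf62.0
low t40.75 p [0.4002 0.2832 0.0123] F [-0.5 -0.2 -3.4] w0.0426 gf62.0
0.009 t41.00 p [0.4    0.2829 0.009 ] F [-0.9 -0.1 -3.5] w0.0428 gf62.1
0.0075 t41.25 p [0.4    0.283  0.0074] F [ 0.3  0.1 -3.1] w0.0430 gf62.1
0.006 t41.50 p [0.4001 0.2832 0.0065] F [-1.8 -1.3  5.3] w0.0427 gf63.0
open t42.00 p [0.4001 0.2833 0.0061] F [0.  3.  1.7] w0.0855 gf1.0
off t43.09 p [0.3998 0.2826 0.0995] F [ 0.4 -0.5 -0.7] w0.0855 gf0.0
end t45.22 p [ 0.4001 -0.0189  0.2999] F [ 0.1  0.3 -0.2] w0.0852 gf0.0
```

View pics/s5.png

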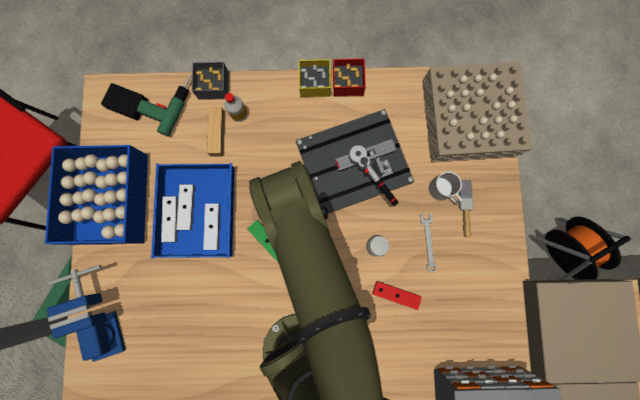

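The bar lies flat at (211,226) in the empty half, and the finished bars at (168,218) and (185,207) and the bystanders haven't moved.

```bash
python3 -c "
from h import *
print(ticket.close_job())"
```

```text
the job is handed in; nothing more can be done
None
```

I handed the job in at about 45 s: lever set to loosen, nut backed off an estimated third of a turn in two strokes (worked out from the handle's travel, not seen directly), strap slid about 44 mm back, and the bar laid flat in the crate's empty half with nothing else visibly moved.

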